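# Hold the purge valve open

## Task

Purge the line: lift the loose blue dust cover off the purge valve by its black knob and set it down, without dropping it, upright and flat inside the round steel dish. Then push the valve's spring-loaded plunger straight down with the fingers until the white band of its stem has sunk into the valve body and the green band is about half way in, never letting the red band go in, and hold it there for at least three seconds; finish still holding it pressed, and leave the bottles, crucible and glass dish alone.

Things in the scene. Friction and masses are not known exactly. Their poses are not given: they have to be found in the camera images.
- valve: Purge valve, fixed to the bench: round aluminium body 72 mm across on a 90 mm flange, two brass hose tails at its sides. Origin at the centre of its underside, on the bench; z up, tails along its +y and -y (to 57 mm from the axis, 30 mm high). Its shoulder, on which the cover stands, is 50 mm high; a dark guide boss 48 mm across rises from it to 58 mm. Under the cover the plunger stands out of this boss on the valve's axis; it reaches 102 mm above the bench at rest.
- plunger (a joint): Travel of the plunger, m: 0 fully up, grows as it is pushed straight down, stop at 0.030. The stem (20 mm thick) shows, from the boss upward, a white band (12 mm), a green band (10 mm) and a red band (10 mm), so the boss's top edge lies in the green from 0.012 to 0.022; the middle is 0.017. Spring: about 1.5 N to start, 400 N/m (about 8.5 N at the middle of the green); it springs back up when let go.
- plunger_top (a point): Centre of the flat top of the plunger's black round head (36 mm across, 12 mm thick); hidden under the cover at first; 102 mm above the bench with the plunger up; moves with the plunger.
- cover: Loose blue dust cover, an upside-down cup 60 mm across and 63 mm tall (wall 2.5 mm, 58 mm deep inside) with a black knob on top, 87 mm tall over all, 80 to 160 g. Origin at the centre of its open lower rim; z up through the knob. At first it stands on the valve's shoulder, loosely round the boss (3.5 mm of play all round); lift it at least 60 mm straight up to clear the plunger.
- cover_knob (a point): Centre of the cover's knob: an upright round knob 22 mm across and 20 mm tall, on the cover's axis, 77 mm above its lower rim (the knob's underside is 4 mm above the cover's top).
- dish: Shallow round steel dish fixed to the bench, 120 mm across outside, 114 mm inside, floor 4 mm thick, rim 10 mm high. Origin at the centre of its underside; z up.
- red_cap_bottle: Bystander, loose, not to be disturbed: white sample bottle with a red cap, 48 mm across, 106 mm tall. Origin at the centre of its underside.
- blue_cap_bottle: Bystander, loose, not to be disturbed: white sample bottle with a blue cap, 48 mm across, 106 mm tall. Origin at the centre of its underside.
- green_cap_bottle: Bystander, loose, not to be disturbed: small white sample bottle with a green cap, 40 mm across, 86 mm tall. Origin at the centre of its underside.
- amber_bottle: Bystander, loose, not to be disturbed: brown bottle with a black cap, 52 mm across, 114 mm tall. Origin at the centre of its underside.
- crucible: Bystander, loose, not to be disturbed: white porcelain crucible, 41 mm across, 31 mm tall. Origin at the centre of its underside.
- petri: Bystander, loose, not to be disturbed: flat glass dish, 62 mm across, 15 mm tall. Origin at the centre of its underside.
Mind the look-alikes: they are no part of the job. Of the things that look like the cover, the middle-sized one is meant.

How it is judged:
On the way, in this order (a step that is already met when the one before it is completed fails the run):
1. the cover stands upright and flat in the steel dish, let go and at rest (horizontal distance between cover and dish below 0.03 m and z of cover in the frame of dish below 0.008 m and angle between cover's own z axis and vertical below 0.1 rad and linear speed of cover below 0.02 m/s and contact force between the fingers and cover below 0.1 N), for 0.2 s.
2. the fingers hold the plunger pressed with the boss's edge in the green band for three seconds (value of joint plunger between 0.011 and 0.023 m and contact force between the fingers and valve above 2 N), for 3 s.
At the end, for the whole second after the job is handed in: The program ends holding: the fingers press the plunger (more than 2 N) at a travel of 11 to 23 mm; the cover stands upright (within 0.1 rad) on the floor of the dish, its axis within 30 mm of the dish's, at rest and not touched by the fingers (all of step 1 and all of step 2); the arm keeps its last pose, push and grip.
It fails at once if the plunger is pushed more than 25 mm, the red band going in (value of joint plunger above 0.025 m).
It fails at once if the cover is dropped (falls faster than 0.6 m/s out of the fingers) (linear speed of cover above 0.6 m/s and contact force between the fingers and cover below 0.05 N).
It fails at once if a bystander is moved more than 30 mm (distance of any of red_cap_bottle, blue_cap_bottle, green_cap_bottle, amber_bottle, crucible, petri from where it was at the start of the episode above 0.03 m).
It also fails if it takes over 64 s, if anything falls off the work surface, if the arm or the gripper's body presses on something with over 40 N, if the wrist force passes 120 N, or if a joint passes its speed limit or range.

## Robot

A 6-joint arm with a two-finger parallel gripper is mounted at the origin on the work surface; the furniture and walls round the work are solid. World frame = base frame: x ahead of the robot, y to its left, z up, the work surface at z = 0. Lengths are in m, angles in rad, forces in N, time in s.
With the tool pointing down it reaches from about 0.425 to 0.95 m from the base axis. Payload 3.5 kg.
Tool frame: the origin (TCP) lies at the very end of the fingers, on their centre line; the grasp point (between the pads) lies 19 mm behind it (grip_depth is the distance from the TCP to the grasp point, in m); x points along the fingers, z is the direction in which the jaws open and shut, and the axes are right-handed (so a half turn about x gives the same grasp; the last joint's range is limited). The gripper opens to 85 mm and grips with 20 to 120 N. Pads are 22 mm wide; open, the fingers measure 114 mm over their backs; the gripper's body (76 mm by 85 mm) begins 54 mm behind the grasp point. The pads swing forward as they close: fully open they stand 13 mm farther back than shut.
Start: joints at [-1.307, 0.286, 1.577, -0, 1.279, -0.15], TCP at [0.271, -0.618, 0.231] pointing down, gripper open.
Joint ranges: [-2.77, 2.77], [-0.9, 2.22], [0.21, 2.48], [-1.53, 4.67], [0.24, 2.81], [-2.84, 2.84]. Speed limits (rad/s): [2.79, 2.79, 3.14, 3.14, 3.14, 3.14].

## Interface

Orientations are given as a unit quaternion [x, y, z, w].
In Python, from plant import get_state, read_camera, calibration, sign_off, recognise, grip_depth gives the robot as it stands. The module is installed in compiled form; this text tells all that it offers.
- The arm moves only by the tool servo_tool, never from a script. Its argument "deltas" is a list that holds one entry, the list of rows, each a list of 4 numbers: the shift along the world's x, y, z scaled (see below), then the turn about the world's z scaled (see below). In form: [[[tx, ty, tz, spin], ...]]. A call has exactly 5 rows; each row is the pose to reach, as a shift and turn from the pose commanded when the call began; what a row does not reach only later rows make up. The controller multiplies each number of a shift by 10 cm and each number of a turn by 90 degrees. A row lasts 1/10 s, in which the tool goes at most 50 mm and 8.59 degrees, less where a joint would pass 70% of its speed; a pose out of reach is approached as far as the arm can. A call with a number of a shift or a turn outside -1 to 1 is refused whole. A call with a gripper value outside its range is refused whole. "claw" is the gripper's target within -1 to 1 (fully open at 1, half-way at 0, shut at -1), set as the call begins (left out, the last holds). The fingers move at their own pace and stop on an object; "force" is the grip in N (left out, the last holds). Time passes only in rows, so rows that repeat a pose let the fingers close, or fill a call up. It gives the time, the measured TCP pose, the force and the opening at its end, in the units of the state.
- get_state(): the state, without advancing time (a new reading comes with each control period).
- read_camera(name): name is "scene" or "side" or "wrist"; returns the picture (384x512x3 uint8, blue, green, red); there is no depth.
- calibration(name): a dict with "intrinsics" (3x3 intrinsics, pixels), "R" (3x3) and "t" (3): a world point X has camera coordinates R X + t; the wrist camera has in their place "T_tool_cam" (4x4, takes a point from camera to tool coordinates, whose origin is the TCP and whose axes are the tool frame's). Camera axes: x right, y down, z forward; pixel columns grow to the right and rows downward; lengths in m; the calibration is good to about 2 mm. A picture is of the moment at which its call begins: read the wrist's pose just before it. calibration takes no time and is no camera call.
- sign_off(): hands the job in, once; it reports no verdict.
Trained networks look in the newest picture that a camera, given by its name, has taken for a name from the list of things; names that differ only in an ending like _2 or _b are one class to them, and where a whole thing is asked for, a point or a joint stands for the part that bears it (a point fixed in the world has none). Each returns a list of dicts, best first, with "p" (0 to 1); they miss things now and then, are a little off and sometimes report something else, mostly with a low value. They report only what shows in the picture. A call takes as long as a camera call. They do not tell look-alikes from the thing itself.
- recognise(camera, query): "at" ([x, y, z] in m, in world coordinates, good to about 4 mm: the middle of the surface that is visible of it).
The state is a dict: "time": time; "qpos": joint angles; "dq": joint speeds; "joint_efforts": joint torques, N m; "eef_pos": TCP position; "tcp_rot": TCP orientation; "contact_force": force on the tool from outside, world axes, zero at the start; "wrist_torque": the same for the moment, N m; "opening": opening from 0.0 (shut) to 1.0 (fully open).
Only numpy, scipy, OpenCV 4.12 (cv2) and the standard library are available. Lean on these libraries where they do the work, as an engineer would, in place of code of your own. Each camera call takes 0.05 s, during which the arm holds its last target. There are 200 camera calls.

## Working session

There is one attempt and no reset: what is moved stays moved. The work goes in short steps, Python scripts to look and compute and a tool call to move; the robot and the scene stay as the last step left them, time stands still between calls to the robot, and variables do not carry over. Pictures are saved under pics/ and viewed, about 8 in all and at most 12, crops included, and the job is handed in when it is done.

Besides the shell and the picture viewer there is one more tool, called after ">>>" as name(argument=value, ...), one argument or row to a line, values as JSON. servo_tool: Moves the arm, as the interface text tells. Its arguments: {"type":"object","properties":{"deltas":{"type":"array"},"claw":{"type":"number"},"force":{"type":"number"}},"required":["deltas"]}

```bash
mkdir -p pics && python3 - <<'E'
from plant import *
import cv2
for c in("scene","side"):
    cv2.imwrite(f"pics/{c}0.png",read_camera(c))
    for q in("cover","cover_knob","valve","dish","red_cap_bottle","blue_cap_bottle","green_cap_bottle","amber_bottle","crucible","petri"):
        print(c,q,[(round(d["p"],2),[round(float(v),3) for v in d["at"]]) for d in recognise(c,q)][:4])
s=get_state();print(s["time"],s["eef_pos"],s["tcp_rot"],s["contact_force"],s["opening"],grip_depth)
E
```

```text
scene cover [(0.86, [0.162, -0.304, 0.088]), (0.77, [0.265, -0.361, 0.047]), (0.7, [0.518, -0.369, 0.103])]
scene cover_knob [(0.91, [0.513, -0.369, 0.108]), (0.7, [0.337, -0.487, 0.02]), (0.63, [0.262, -0.363, 0.044]), (0.61, [0.159, -0.31, 0.085])]
scene valve [(0.85, [0.51, -0.372, 0.025])]
scene dish [(0.55, [0.393, -0.341, 0.006]), (0.39, [0.517, -0.367, 0.1])]
scene red_cap_bottle [(0.65, [0.483, -0.558, 0.057])]
scene blue_cap_bottle [(0.82, [0.555, -0.533, 0.072]), (0.19, [0.396, -0.344, 0.009])]
scene green_cap_bottle [(0.7, [0.409, -0.514, 0.057])]
scene amber_bottle [(0.85, [0.418, -0.62, 0.061])]
scene crucible [(0.61, [0.484, -0.557, 0.056]), (0.53, [0.31, -0.245, 0.021])]
scene petri [(0.55, [0.338, -0.489, 0.019])]
side cover [(0.92, [0.513, -0.368, 0.097]), (0.87, [0.15, -0.293, 0.072]), (0.63, [0.262, -0.357, 0.041])]
side cover_knob [(0.96, [0.514, -0.362, 0.097]), (0.81, [0.257, -0.354, 0.044]), (0.68, [0.152, -0.293, 0.071]), (0.23, [0.485, -0.563, 0.07])]
side valve [(0.82, [0.505, -0.359, 0.028])]
side dish [(0.59, [0.396, -0.338, 0.005]), (0.42, [0.555, -0.528, 0.059])]
side red_cap_bottle [(0.61, [0.483, -0.559, 0.071]), (0.57, [0.423, -0.615, 0.064])]
side blue_cap_bottle [(0.96, [0.559, -0.528, 0.063]), (0.36, [0.308, -0.243, 0.024])]
side green_cap_bottle [(0.97, [0.415, -0.514, 0.05])]
side amber_bottle [(0.62, [0.426, -0.617, 0.06])]
side crucible [(0.55, [0.31, -0.245, 0.027])]
side petri [(0.55, [0.326, -0.49, 0.014])]
1.1 [ 0.27141193 -0.61801793  0.23133564] [ 0.38661379  0.59204198 -0.38664232  0.5920505 ] [-0.8917574  -0.99411865 -1.34101966] 0.9990345224205578 0.0187
```

```bash
python3 - <<'E'
import cv2,numpy as np
a=cv2.imread("pics/scene0.png");b=cv2.imread("pics/side0.png")
cv2.imwrite("pics/both.png",cv2.resize(np.vstack([a,b]),(440,600)) if 0 else cv2.resize(np.hstack([a,b]),(800,300)))
E
```

```text
(no output)
```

View pics/scene0.png

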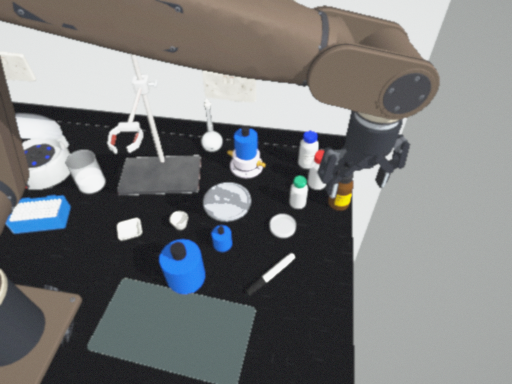

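View pics/side0.png

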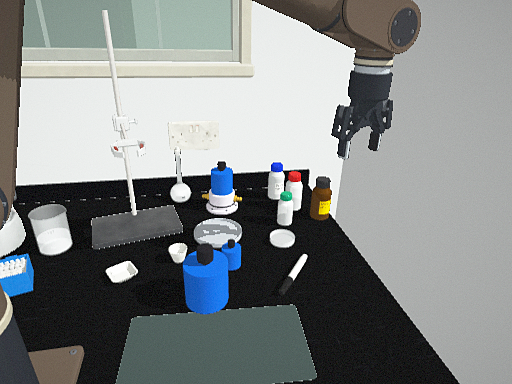

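```bash
cat > h.py <<'E'
import numpy as np,cv2
from plant import *
def proj(c,X):
    k=calibration(c);p=k["intrinsics"]@(k["R"]@np.array(X,float)+k["t"]);return p[:2]/p[2]
def ray(c,u):
    k=calibration(c);d=k["R"].T@np.linalg.inv(k["intrinsics"])@[u[0],u[1],1];return -k["R"].T@k["t"],d/np.linalg.norm(d)
def atz(o,d,z): return o+d*(z-o[2])/d[2]
def tri(rs):
    A=sum(np.eye(3)-np.outer(d,d) for o,d in rs);b=sum((np.eye(3)-np.outer(d,d))@o for o,d in rs);return np.linalg.solve(A,b)
def wray(st,u):
    from scipy.spatial.transform import Rotation as R
    T=calibration("wrist");M=np.array(T["T_tool_cam"]);W=np.eye(4);W[:3,:3]=R.from_quat(st["tcp_rot"]).as_matrix();W[:3,3]=st["eef_pos"];M=W@M
    d=M[:3,:3]@np.linalg.inv(T["intrinsics"])@[u[0],u[1],1];return M[:3,3],d/np.linalg.norm(d)
E
python3 - <<'E'
from h import *
a=cv2.imread("pics/scene0.png");b=cv2.imread("pics/side0.png")
for n,im in(("scene",a),("side",b)):
    for z in (.127,.137,.113,.05): print(n,z,proj(n,[.513,-.367,z]).round(1))
    print(ray(n,(250,150))[0])
A=cv2.resize(a[100:230,180:310],(400,400),interpolation=2);B=cv2.resize(b[140:270,160:290],(400,400),interpolation=2)
cv2.imwrite("pics/crop.png",np.hstack([A,B]))
E
```

```text
scene 0.127 [244.8 136.1]
scene 0.137 [244.7 133. ]
scene 0.113 [245.  140.3]
scene 0.05 [245.8 158.1]
[-0.18498703 -0.51789653  0.73469439]
side 0.127 [222.6 168.9]
side 0.137 [222.5 165.4]
side 0.113 [222.7 173.7]
side 0.05 [223.1 194.8]
[-0.34680759 -0.27713891  0.49067056]
```

View pics/crop.png

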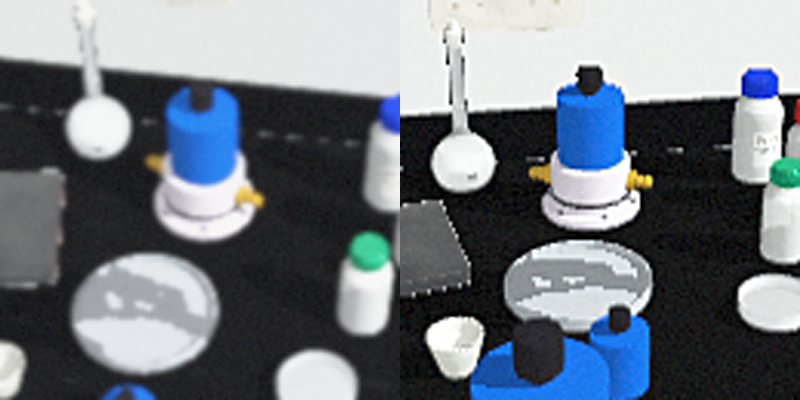

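The cover look-alikes in the scene picture are large (183,265), small (222,238) and the one on the valve (246,145). The last is the middle-sized one, standing on the aluminium body with brass tails, and the crop confirms it. The flask with a tall neck stands to its left.

```bash
python3 - <<'E'
from h import *
T=lambda a,b:tri([ray("scene",a),ray("side",b)]).round(4)
print("knob",T((245.6,131.7),(222.1,166.2)))
print("dish",T((227,201.5),(218.3,232)), atz(*ray("scene",(227,201.5)),.008),atz(*ray("side",(218.3,232)),.008))
print("flask bottom",T((212,142),(180,193)),"neck top",T((207,101),(177,149)))
print("valve flange",atz(*ray("scene",(246.5,166)),.006),atz(*ray("side",(222.5,207)),.006))
print("stand rod",T((162,160),(135,212)),T((136,60),(106,12)),"clamp",T((124,138),(127,148)))
print("hand axis: dark band end",get_state()["qpos"])
E
```

```text
knob [ 0.5268 -0.3668  0.1294]
dish [ 0.3887 -0.3405  0.0115] [ 0.39135353 -0.33969606  0.008     ] [ 0.39416334 -0.34085112  0.008     ]
flask bottom [ 0.5912 -0.2509  0.0243] neck top [ 0.601  -0.2501  0.1575]
valve flange [ 0.52700961 -0.36518714  0.006     ] [ 0.52344992 -0.36572178  0.006     ]
stand rod [ 0.4918 -0.1355  0.0281] [ 0.2946 -0.2081  0.4668] clamp [ 0.3143 -0.1682  0.2634]
hand axis: dark band end [-1.30702710e+00  2.86278084e-01  1.57670710e+00 -2.30616982e-05
  1.27857163e+00 -1.50006108e-01]
```

>>> servo_tool(
  deltas=[
    [[0.2, 0.2, 0.02, 0], [0.4, 0.4, 0.03, 0], [0.6, 0.6, 0.03, 0], [0.8, 0.8, 0.03, 0], [1, 1, 0.03, 0]],
  ],
  claw=1,
)

```text
time: 1.6
eef_pos: [0.3721, -0.5172, 0.2344]
tcp_rot: [0.387, 0.592, -0.387, 0.592]
contact_force: [-0.4, -0.3, 0.6]
opening: 0.998
```

>>> servo_tool(
  deltas=[
    [[0.2, 0.2, 0, 0], [0.4, 0.4, 0, 0], [0.6, 0.6, 0, 0], [0.8, 0.8, 0, 0], [1, 1, 0, 0]],
  ],
)

```text
time: 2.1
eef_pos: [0.4722, -0.4171, 0.2344]
tcp_rot: [0.387, 0.592, -0.387, 0.592]
contact_force: [1.0, -0.2, -0.5]
opening: 0.998
```

>>> servo_tool(
  deltas=[
    [[0.15, 0.15, 0, 0], [0.3, 0.3, 0, 0], [0.45, 0.42, 0, 0], [0.54, 0.52, 0, 0], [0.54, 0.52, 0, 0]],
  ],
)

```text
time: 2.6
eef_pos: [0.5263, -0.3648, 0.2343]
tcp_rot: [0.386, 0.592, -0.386, 0.592]
contact_force: [0.2, 0.5, -0.1]
opening: 1.0
```

```bash
python3 - <<'E'
from h import *
st=get_state();im=read_camera("wrist");cv2.imwrite("pics/w1.png",im)
print(st["time"],st["eef_pos"].round(4) if hasattr(st["eef_pos"],"round") else st["eef_pos"],st["contact_force"])
print([(round(d["p"],2),np.round(d["at"],4)) for d in recognise("wrist","cover_knob")])
# predicted pixel of knob top
from scipy.spatial.transform import Rotation as R
T=calibration("wrist");W=np.eye(4);W[:3,:3]=R.from_quat(st["tcp_rot"]).as_matrix();W[:3,3]=st["eef_pos"]
M=np.linalg.inv(W@np.array(T["T_tool_cam"]))
for X in((.525,-.366,.137),(.525,-.366,.113),(.525,-.366,.006)):
    p=T["intrinsics"]@(M@[*X,1])[:3];print(X,(p[:2]/p[2]).round(1),p[2])
E
```

```text
2.6 [ 0.5263 -0.3648  0.2343] [ 0.18130724  0.45187839 -0.09010642]
[(0.93, array([ 0.5426, -0.361 ,  0.1102])), (0.92, array([ 0.1915, -0.2801,  0.0924])), (0.56, array([ 0.2849, -0.3592,  0.0365])), (0.34, array([ 0.5768, -0.5167,  0.0802]))]
(0.525, -0.366, 0.137) [259.8 196.8] 0.2501328038969818
(0.525, -0.366, 0.113) [259.6 190.1] 0.2731664354133534
(0.525, -0.366, 0.006) [259.1 170. ] 0.37585804259051014
```

View pics/w1.png

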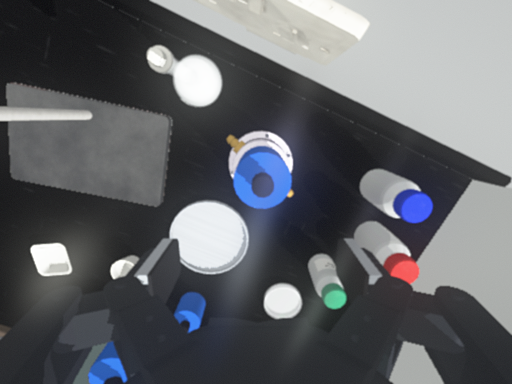

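The wrist view shows the knob top at (262,183), the flange centre near (262,159) and the dish centre near (209,237). I'll turn these into positions.

```bash
python3 - <<'E'
from h import *
st=get_state();im=cv2.imread("pics/w1.png")
hsv=cv2.cvtColor(im,cv2.COLOR_BGR2HSV)
m=((hsv[...,0]>100)&(hsv[...,0]<125)&(hsv[...,1]>150)&(hsv[...,2]>80)).astype(np.uint8);m[:,:225]=0;m[:,305:]=0;m[220:]=0
c=max(cv2.findContours(m,cv2.RETR_EXTERNAL,cv2.CHAIN_APPROX_NONE)[0],key=cv2.contourArea)
fill=np.zeros_like(m);cv2.drawContours(fill,[c],-1,1,-1);hole=fill&(1-m)
ys,xs=np.nonzero(hole);print("hole",xs.mean(),ys.mean(),xs.min(),xs.max(),ys.min(),ys.max(),len(xs));print("cover bbox",cv2.boundingRect(c))
print("knob z.132",atz(*wray(st,(xs.mean(),ys.mean())),.132).round(4))
g=(cv2.cvtColor(im,cv2.COLOR_BGR2GRAY)>110).astype(np.uint8);g[:,:160]=0;g[:,255:]=0;g[:198]=0;g[280:]=0
c=max(cv2.findContours(g,cv2.RETR_EXTERNAL,cv2.CHAIN_APPROX_NONE)[0],key=cv2.contourArea);e=cv2.fitEllipse(c);print("dish",e,atz(*wray(st,e[0]),.008).round(4))
print("flange",atz(*wray(st,(262,159)),.004).round(4))
k=wray(st,(xs.mean(),ys.mean()));print(tri([k,ray("scene",(245.6,131.7)),ray("side",(222.1,166.2))]))
E
```

```text
hole 262.3354430379747 184.36075949367088 252 274 166 197 474
cover bbox (233, 147, 59, 62)
knob z.132 [ 0.5348 -0.3653  0.132 ]
dish ((207.80076599121094, 237.39208984375), (72.43909454345703, 84.36974334716797), 88.45548248291016) [ 0.3975 -0.3378  0.008 ]
flange [ 0.5396 -0.365   0.004 ]
[ 0.53284495 -0.36640151  0.12572336]
```

>>> servo_tool(
  deltas=[
    [[0.01, 0, -0.15, 0], [0.03, 0, -0.3, 0], [0.05, 0, -0.45, 0], [0.05, 0, -0.6, 0], [0.05, 0, -0.6, 0]],
  ],
)

```text
time: 3.2
eef_pos: [0.5287, -0.3647, 0.1698]
tcp_rot: [0.387, 0.595, -0.386, 0.589]
contact_force: [0.2, -0.2, -0.6]
opening: 1.006
```

```bash
python3 - <<'E'
from h import *
st=get_state();im=read_camera("wrist");cv2.imwrite("pics/w2.png",im);print(st["eef_pos"])
a=read_camera("scene");b=read_camera("side")
cv2.imwrite("pics/m2.png",np.hstack([cv2.resize(im,(400,300)),cv2.resize(b[110:230,140:300],(400,300),interpolation=2)]))
for z in(.117,.127,.137):print(z,atz(*ray("scene",(245.6,131.7)),z).round(4),atz(*ray("side",(222.1,166.2)),z).round(4))
E
```

```text
[ 0.52871155 -0.36466058  0.16975357]
0.117 [ 0.5418 -0.3632  0.117 ] [ 0.5557 -0.3702  0.117 ]
0.127 [ 0.53   -0.3657  0.127 ] [ 0.5316 -0.3677  0.127 ]
0.137 [ 0.5183 -0.3683  0.137 ] [ 0.5074 -0.3652  0.137 ]
```

View pics/m2.png

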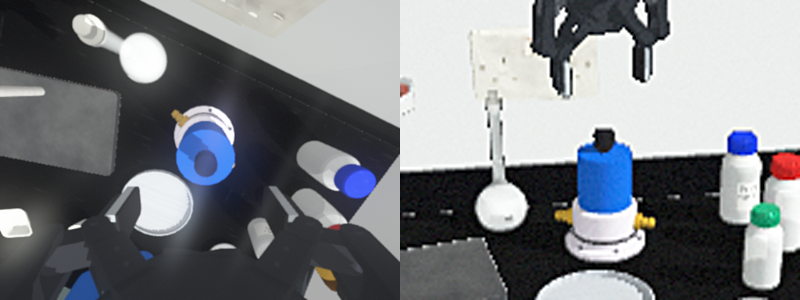

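>>> servo_tool(
  deltas=[
    [[0, 0, 0, 0], [0, 0, 0, 0], [0, 0, 0, 0], [0, 0, 0, 0], [0, 0, 0, 0]],
  ],
)

```text
time: 3.85
eef_pos: [0.5305, -0.366, 0.1746]
tcp_rot: [0.387, 0.592, -0.387, 0.592]
contact_force: [0.1, 1.0, -0.3]
opening: 0.994
```

```bash
python3 - <<'E'
from h import *
st=get_state();print(st["eef_pos"],st["tcp_rot"],st["qpos"],st["dq"],st["contact_force"])
im=cv2.imread("pics/w2.png");hsv=cv2.cvtColor(im,cv2.COLOR_BGR2HSV)
m=((hsv[...,0]>100)&(hsv[...,0]<125)&(hsv[...,1]>150)&(hsv[...,2]>80)).astype(np.uint8);m[:,:215]=0;m[:,310:]=0;m[250:]=0
c=max(cv2.findContours(m,cv2.RETR_EXTERNAL,cv2.CHAIN_APPROX_NONE)[0],key=cv2.contourArea)
f=np.zeros_like(m);cv2.drawContours(f,[c],-1,1,-1);h=cv2.morphologyEx(f&(1-m),cv2.MORPH_OPEN,np.ones((3,3)));ys,xs=np.nonzero(h)
print(xs.min(),xs.max(),ys.min(),ys.max(),xs.mean(),ys.mean(),atz(*wray(st,(xs.mean(),ys.mean())),.13))
E
```

```text
[ 0.53048629 -0.36601787  0.17455739] [ 0.3865948   0.59193271 -0.38663703  0.59217559] [-7.61163139e-01  2.69404263e-01  1.70437437e+00  3.99780787e-06
  1.16746540e+00  3.95808666e-01] [ 0.00015466  0.0020198   0.00047959  0.00050898  0.00052803 -0.00129492] [ 0.05014355  0.98239979 -0.32939921]
249 277 191 226 262.6491017964072 208.81556886227546 [ 0.53600121 -0.36616673  0.13      ]
```

>>> servo_tool(
  deltas=[
    [[0.02, 0, -0.15, 0], [0.025, 0, -0.3, 0], [0.025, 0, -0.42, 0], [0.025, 0, -0.52, 0], [0.025, 0, -0.55, 0]],
  ],
)

```text
time: 4.35
eef_pos: [0.5319, -0.3651, 0.1166]
tcp_rot: [0.387, 0.593, -0.386, 0.591]
contact_force: [0.2, -0.1, -1.3]
opening: 0.999
```

>>> servo_tool(
  deltas=[
    [[0, 0, 0, 0], [0, 0, 0, 0], [0, 0, 0, 0], [0, 0, 0, 0], [0, 0, 0, 0]],
  ],
  claw=-1,
  force=40,
)

```text
time: 4.85
eef_pos: [0.5334, -0.3664, 0.1203]
tcp_rot: [0.386, 0.591, -0.387, 0.593]
contact_force: [-0.4, -0.3, 0.9]
opening: 0.238
```

>>> servo_tool(
  deltas=[
    [[0, 0, 0, 0], [0, 0, 0, 0], [0, 0, 0, 0], [0, 0, 0, 0], [0, 0, 0, 0]],
  ],
)

```text
time: 5.35
eef_pos: [0.5334, -0.3665, 0.1203]
tcp_rot: [0.387, 0.591, -0.387, 0.593]
contact_force: [0.5, -0.6, 5.3]
opening: 0.236
```

```bash
python3 - <<'E'
from h import *
st=get_state();im=read_camera("wrist");b=read_camera("side");print(st["eef_pos"],st["opening"]*85)
cv2.imwrite("pics/m3.png",np.hstack([cv2.resize(im,(400,300)),cv2.resize(b[110:230,140:300],(400,300),interpolation=2)]))
E
```

```text
[ 0.53337826 -0.36647339  0.1202556 ] 20.08253259329455
```

View pics/m3.png

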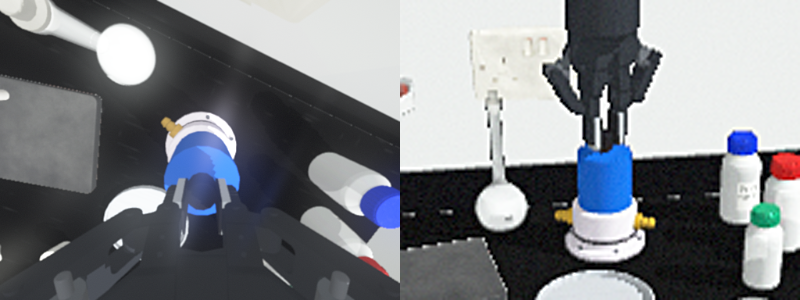

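The fingers hold the knob (20 mm opening) and stand just clear of the cover's top. I'll lift it now.

>>> servo_tool(
  deltas=[
    [[0, 0, 0.05, 0], [0, 0, 0.15, 0], [0, 0, 0.27, 0], [0, 0, 0.39, 0], [0, 0, 0.5, 0]],
  ],
  force=60,
)

```text
time: 5.95
eef_pos: [0.5331, -0.3661, 0.1707]
tcp_rot: [0.387, 0.592, -0.387, 0.592]
contact_force: [0.7, 0.0, -1.1]
opening: 0.231
```

>>> servo_tool(
  deltas=[
    [[0, 0, 0.1, 0], [0, 0, 0.2, 0], [0, 0, 0.28, 0], [0, 0, 0.3, 0], [0, 0, 0.3, 0]],
  ],
)

```text
time: 6.45
eef_pos: [0.533, -0.3661, 0.1997]
tcp_rot: [0.387, 0.592, -0.387, 0.592]
contact_force: [-0.6, -0.3, -1.2]
opening: 0.233
```

```bash
python3 - <<'E'
from h import *
st=get_state();im=read_camera("scene");b=read_camera("side");print(st["eef_pos"],st["opening"]*85,st["contact_force"])
cv2.imwrite("pics/m4.png",np.hstack([cv2.resize(im[80:230,160:360],(400,300),interpolation=2),cv2.resize(b[110:230,140:300],(400,300),interpolation=2)]))
E
```

```text
[ 0.533021   -0.36610057  0.19973779] 19.76910054195912 [-0.6375354  -0.26340696 -1.22808973]
```

View pics/m4.png

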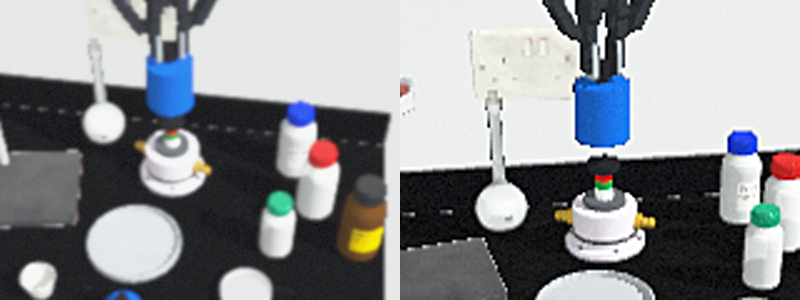

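The cover is held upright, with its rim clear of the black plunger head. Next I'll carry it to the dish.

>>> servo_tool(
  deltas=[
    [[-0.1, 0.02, 0, 0], [-0.25, 0.05, 0, 0], [-0.45, 0.09, 0, 0], [-0.65, 0.13, 0, 0], [-0.85, 0.17, 0, 0]],
  ],
)

```text
time: 7.05
eef_pos: [0.4464, -0.3483, 0.1985]
tcp_rot: [0.387, 0.593, -0.387, 0.591]
contact_force: [0.2, -0.2, -1.3]
opening: 0.23
```

>>> servo_tool(
  deltas=[
    [[-0.2, 0.04, 0, 0], [-0.35, 0.07, 0, 0], [-0.47, 0.09, 0, 0], [-0.53, 0.1, 0, 0], [-0.53, 0.1, 0, 0]],
  ],
)

```text
time: 7.55
eef_pos: [0.3943, -0.3389, 0.1992]
tcp_rot: [0.387, 0.592, -0.387, 0.592]
contact_force: [0.1, 0.5, -1.6]
opening: 0.23
```

>>> servo_tool(
  deltas=[
    [[0, 0, -0.1, 0], [0, 0, -0.3, 0], [0, 0, -0.55, 0], [0, 0, -0.8, 0], [0, 0, -0.9, 0]],
  ],
)

```text
time: 8.05
eef_pos: [0.3941, -0.3374, 0.1058]
tcp_rot: [0.387, 0.594, -0.386, 0.59]
contact_force: [-1.3, 0.5, -1.4]
opening: 0.226
```

>>> servo_tool(
  deltas=[
    [[0, 0, -0.1, 0], [0, 0, -0.2, 0], [0, 0, -0.25, 0], [0, 0, -0.28, 0], [0, 0, -0.3, 0]],
  ],
)

```text
time: 8.55
eef_pos: [0.3952, -0.3394, 0.0797]
tcp_rot: [0.387, 0.592, -0.387, 0.592]
contact_force: [0.4, -0.3, -2.2]
opening: 0.226
```

```bash
python3 - <<'E'
from h import *
st=get_state();im=read_camera("scene");b=read_camera("side");print(st["time"],st["eef_pos"],st["opening"]*85,st["contact_force"])
cv2.imwrite("pics/m5.png",np.hstack([cv2.resize(im[110:260,140:340],(400,300),interpolation=2),cv2.resize(b[150:270,140:300],(400,300),interpolation=2)]))
E
```

```text
8.55 [ 0.39520286 -0.33938134  0.07965505] 19.25243224252644 [ 0.43207062 -0.25367156 -2.16810645]
```

View pics/m5.png

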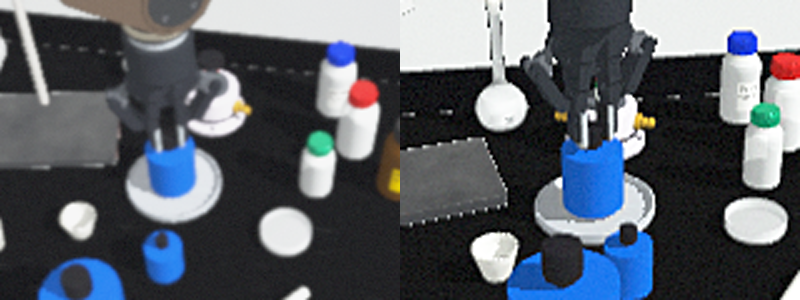

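The cover is centred over the dish, about 5 mm above the floor. I'll lower it until it touches.

>>> servo_tool(
  deltas=[
    [[0, 0, -0.02, 0], [0, 0, -0.03, 0], [0, 0, -0.04, 0], [0, 0, -0.05, 0], [0, 0, -0.05, 0]],
  ],
)

```text
time: 9.15
eef_pos: [0.395, -0.3391, 0.0744]
tcp_rot: [0.387, 0.592, -0.387, 0.592]
contact_force: [0.4, -0.4, -0.6]
opening: 0.229
```

>>> servo_tool(
  deltas=[
    [[0, 0, -0.01, 0], [0, 0, -0.01, 0], [0, 0, -0.01, 0], [0, 0, -0.01, 0], [0, 0, -0.01, 0]],
  ],
)

```text
time: 9.65
eef_pos: [0.3951, -0.3392, 0.0744]
tcp_rot: [0.387, 0.592, -0.387, 0.592]
contact_force: [-2.4, 2.9, 5.5]
opening: 0.23
```

>>> servo_tool(
  deltas=[
    [[0, 0, 0, 0], [0, 0, 0, 0], [0, 0, 0, 0], [0, 0, 0, 0], [0, 0, 0, 0]],
  ],
  claw=0.3,
)

```text
time: 10.15
eef_pos: [0.3949, -0.339, 0.0732]
tcp_rot: [0.387, 0.592, -0.387, 0.592]
contact_force: [-0.8, 0.3, 0.5]
opening: 0.648
```

>>> servo_tool(
  deltas=[
    [[0, 0, 0.1, 0], [0, 0, 0.25, 0], [0, 0, 0.5, 0], [0, 0, 0.75, 0], [0, 0, 1, 0]],
  ],
)

```text
time: 10.65
eef_pos: [0.395, -0.339, 0.175]
tcp_rot: [0.387, 0.592, -0.387, 0.592]
contact_force: [0.2, -0.6, 0.6]
opening: 0.652
```

```bash
python3 - <<'E'
from h import *
st=get_state();im=read_camera("scene");b=read_camera("side");w=read_camera("wrist");print(st["time"],st["eef_pos"],st["opening"]*85,st["contact_force"])
cv2.imwrite("pics/w6.png",w)
cv2.imwrite("pics/m6.png",np.hstack([cv2.resize(im[110:260,140:340],(400,300),interpolation=2),cv2.resize(b[150:270,140:300],(400,300),interpolation=2)]))
for c in("scene","side","wrist"):
  for q in("plunger_top","cover"):print(c,q,[(round(d["p"],2),np.round(d["at"],3)) for d in recognise(c,q)])
E
```

```text
10.65 [ 0.3949548  -0.3390022   0.17498906] 55.39991071444542 [ 0.17969214 -0.64123172  0.58579103]
scene plunger_top [(0.69, array([ 0.53 , -0.367,  0.102]))]
scene cover [(0.87, array([ 0.265, -0.363,  0.044])), (0.85, array([ 0.383, -0.344,  0.063])), (0.65, array([ 0.162, -0.306,  0.087]))]
side plunger_top [(0.74, array([ 0.528, -0.361,  0.098]))]
side cover [(0.9, array([ 0.379, -0.336,  0.055])), (0.74, array([ 0.256, -0.356,  0.04 ])), (0.69, array([ 0.151, -0.296,  0.072]))]
wrist plunger_top [(0.66, array([ 0.413, -0.327,  0.006])), (0.59, array([ 0.535, -0.363,  0.1  ])), (0.48, array([ 0.426, -0.504,  0.059]))]
wrist cover [(0.88, array([ 0.191, -0.294,  0.087])), (0.79, array([ 0.286, -0.352,  0.048])), (0.52, array([ 0.563, -0.51 ,  0.046]))]
```

View pics/m6.png

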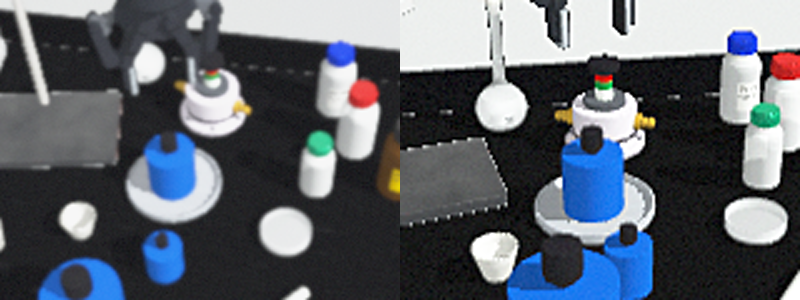

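The cover stands upright and alone in the dish: knob at crop (168,142), dish rim at crop (174,184). The plunger at crop (212,75) is fully up. I'll shut the fingers and go over the plunger.

>>> servo_tool(
  deltas=[
    [[0.2, -0.04, 0, 0], [0.4, -0.08, 0, 0], [0.6, -0.12, 0, 0], [0.8, -0.16, 0, 0], [1, -0.2, 0, 0]],
  ],
  claw=-1,
)

```text
time: 11.6
eef_pos: [0.4954, -0.3588, 0.172]
tcp_rot: [0.387, 0.593, -0.386, 0.591]
contact_force: [-0.3, 1.3, 0.4]
opening: -0.003
```

>>> servo_tool(
  deltas=[
    [[0.15, -0.03, -0.1, 0], [0.3, -0.06, -0.2, 0], [0.375, -0.07, -0.3, 0], [0.375, -0.07, -0.4, 0], [0.375, -0.07, -0.5, 0]],
  ],
)

```text
time: 12.1
eef_pos: [0.5318, -0.3657, 0.1219]
tcp_rot: [0.387, 0.593, -0.387, 0.591]
contact_force: [0.7, 0.9, 0.1]
opening: -0.002
```

>>> servo_tool(
  deltas=[
    [[0, 0, -0.03, 0], [0, 0, -0.06, 0], [0, 0, -0.08, 0], [0, 0, -0.1, 0], [0, 0, -0.1, 0]],
  ],
)

```text
time: 12.6
eef_pos: [0.5324, -0.3661, 0.1135]
tcp_rot: [0.387, 0.592, -0.387, 0.592]
contact_force: [-0.1, -1.1, 0.3]
opening: 0.001
```

```bash
python3 - <<'E'
from h import *
st=get_state();im=read_camera("scene");b=read_camera("side");print(st["time"],st["eef_pos"],st["opening"]*85,st["contact_force"])
cv2.imwrite("pics/m7.png",np.hstack([cv2.resize(im[110:200,180:300],(400,300),interpolation=2),cv2.resize(b[135:225,160:280],(400,300),interpolation=2)]))
E
```

```text
12.6 [ 0.53237155 -0.36605516  0.11349488] 0.0903096245843834 [-0.11657944 -1.14200828  0.2836656 ]
```

View pics/m7.png

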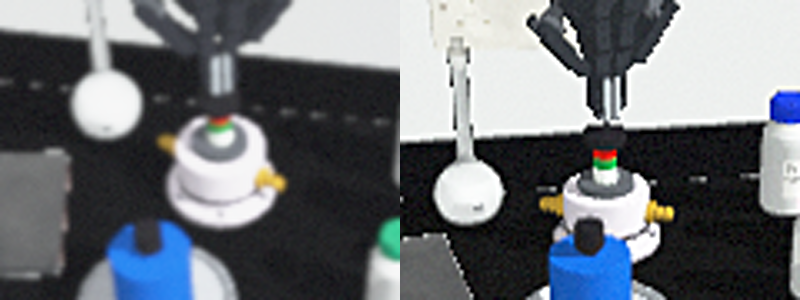

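>>> servo_tool(
  deltas=[
    [[0, 0, -0.05, 0], [0, 0, -0.1, 0], [0, 0, -0.15, 0], [0, 0, -0.18, 0], [0, 0, -0.2, 0]],
  ],
)

```text
time: 13.2
eef_pos: [0.5325, -0.3661, 0.0937]
tcp_rot: [0.387, 0.592, -0.387, 0.592]
contact_force: [-2.5, 0.8, 5.6]
opening: -0.001
```

>>> servo_tool(
  deltas=[
    [[0, 0, 0, 0], [0, 0, -0.02, 0], [0, 0, -0.04, 0], [0, 0, -0.06, 0], [0, 0, -0.08, 0]],
  ],
)

```text
time: 13.7
eef_pos: [0.5326, -0.3661, 0.0865]
tcp_rot: [0.387, 0.592, -0.387, 0.592]
contact_force: [-2.5, 2.0, 7.9]
opening: 0.002
```

>>> servo_tool(
  deltas=[
    [[0, 0, 0, 0], [0, 0, 0, 0], [0, 0, 0, 0], [0, 0, 0, 0], [0, 0, 0, 0]],
  ],
)

```text
time: 14.2
eef_pos: [0.5326, -0.3661, 0.0867]
tcp_rot: [0.387, 0.592, -0.387, 0.592]
contact_force: [-2.9, 2.0, 7.7]
opening: -0.003
```

```bash
python3 - <<'E'
from h import *
st=get_state();b=read_camera("side");im=read_camera("scene");print(st["time"],st["eef_pos"],st["contact_force"])
cv2.imwrite("pics/m8.png",np.hstack([cv2.resize(im[120:165,210:270],(400,300),interpolation=2),cv2.resize(b[165:210,190:250],(400,300),interpolation=2)]))
E
```

```text
14.2 [ 0.53258871 -0.36610465  0.08674296] [-2.87555111  1.98032998  7.74086407]
```

View pics/m8.png

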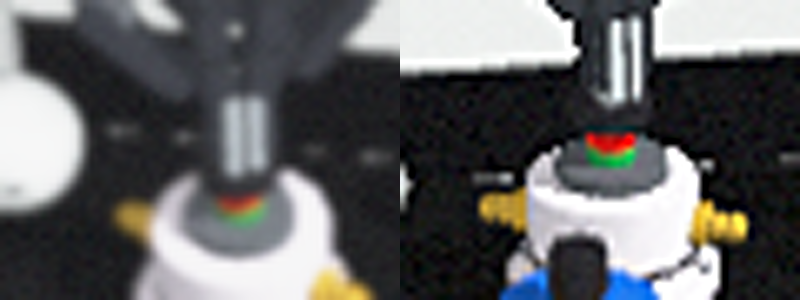

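The white band has sunk in, and about 6 mm of green still shows below the red at (610,157). Travel is about 15.3 mm by height and 15.5 mm by force. I'll go 1.5 mm further and hold.

>>> servo_tool(
  deltas=[
    [[0, 0, -0.005, 0], [0, 0, -0.01, 0], [0, 0, -0.015, 0], [0, 0, -0.015, 0], [0, 0, -0.015, 0]],
  ],
)

```text
time: 14.8
eef_pos: [0.5326, -0.3661, 0.0854]
tcp_rot: [0.387, 0.592, -0.387, 0.592]
contact_force: [-3.5, 2.7, 8.7]
opening: 0.0
```

>>> servo_tool(
  deltas=[
    [[0, 0, 0, 0], [0, 0, 0, 0], [0, 0, 0, 0], [0, 0, 0, 0], [0, 0, 0, 0]],
  ],
)

```text
time: 15.3
eef_pos: [0.5326, -0.3661, 0.0854]
tcp_rot: [0.387, 0.592, -0.387, 0.592]
contact_force: [-2.3, 2.4, 8.1]
opening: 0.001
```

>>> servo_tool(
  deltas=[
    [[0, 0, 0, 0], [0, 0, 0, 0], [0, 0, 0, 0], [0, 0, 0, 0], [0, 0, 0, 0]],
  ],
)

```text
time: 15.8
eef_pos: [0.5326, -0.3662, 0.0854]
tcp_rot: [0.387, 0.592, -0.387, 0.592]
contact_force: [-2.7, 2.0, 7.6]
opening: 0.005
```

>>> servo_tool(
  deltas=[
    [[0, 0, 0, 0], [0, 0, 0, 0], [0, 0, 0, 0], [0, 0, 0, 0], [0, 0, 0, 0]],
  ],
)

```text
time: 16.3
eef_pos: [0.5326, -0.3661, 0.0854]
tcp_rot: [0.387, 0.592, -0.387, 0.592]
contact_force: [-3.4, 1.2, 8.4]
opening: 0.004
```

>>> servo_tool(
  deltas=[
    [[0, 0, 0, 0], [0, 0, 0, 0], [0, 0, 0, 0], [0, 0, 0, 0], [0, 0, 0, 0]],
  ],
)

```text
time: 16.8
eef_pos: [0.5326, -0.3661, 0.0854]
tcp_rot: [0.387, 0.592, -0.387, 0.592]
contact_force: [-2.8, 2.3, 8.7]
opening: 0.001
```

>>> servo_tool(
  deltas=[
    [[0, 0, 0, 0], [0, 0, 0, 0], [0, 0, 0, 0], [0, 0, 0, 0], [0, 0, 0, 0]],
  ],
)

```text
time: 17.3
eef_pos: [0.5326, -0.3661, 0.0854]
tcp_rot: [0.387, 0.592, -0.387, 0.592]
contact_force: [-2.0, 2.8, 8.6]
opening: -0.003
```

>>> servo_tool(
  deltas=[
    [[0, 0, 0, 0], [0, 0, 0, 0], [0, 0, 0, 0], [0, 0, 0, 0], [0, 0, 0, 0]],
  ],
)

```text
time: 17.8
eef_pos: [0.5326, -0.3662, 0.0854]
tcp_rot: [0.387, 0.592, -0.387, 0.592]
contact_force: [-2.5, 1.7, 7.8]
opening: 0.002
```

>>> servo_tool(
  deltas=[
    [[0, 0, 0, 0], [0, 0, 0, 0], [0, 0, 0, 0], [0, 0, 0, 0], [0, 0, 0, 0]],
  ],
)

```text
time: 18.3
eef_pos: [0.5326, -0.3661, 0.0854]
tcp_rot: [0.387, 0.592, -0.387, 0.592]
contact_force: [-2.9, 3.1, 8.2]
opening: -0.002
```

```bash
python3 - <<'E'
from h import *
st=get_state();b=read_camera("side");im=read_camera("scene");print(st["time"],st["eef_pos"],st["contact_force"])
cv2.imwrite("pics/m9.png",np.hstack([cv2.resize(im[110:260,140:340],(400,300),interpolation=2),cv2.resize(b[165:210,190:250],(400,300),interpolation=2)]))
E
```

```text
18.3 [ 0.53257596 -0.36612524  0.08536554] [-2.91189943  3.0537155   8.18786226]
```

View pics/m9.png

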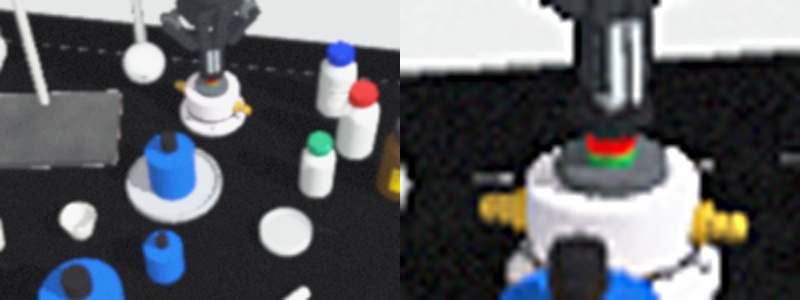

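The green band is about half in with no white showing. The plunger has been held for over 4 s, and the cover stands in the dish with the bystanders undisturbed, so I'm handing the job in.

```bash
python3 -c "
from plant import *
print(sign_off());s=get_state();print(s['time'],s['eef_pos'],s['contact_force'])"
```

```text
the job is handed in; nothing more can be done
None
the job is handed in; nothing more can be done
```

I lifted the middle-sized blue cover off the valve by its knob and set it down upright in the steel dish. I then pressed the plunger with the shut fingers, held it for over 4 s, and handed the job in still pressing.

- **Plunger:** travel was about 16.6 mm by tool height, and the push read about 8 N, which agrees with the spring. The last picture showed the white band sunk in, the green about half in and the red fully out.
- **Cover and bystanders:** the cover stood upright near the dish centre. The bottles, crucible and glass dish in the last picture looked where they had been; the amber bottle was only partly in view.
- **Disagreements:** the cameras put the cover knob's x position up to about 8 mm apart, and I used about 0.533 m, which gripped well. While pressing there was also a sideways force of about 3 to 4 N, which I left alone since the travel stayed steady.
- **Not checked:** the robot gave no verdict and no reading after the hand-in.

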